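Stand the large fossil cast in the drying rack

TASK

Pick up the large plaster fossil cast (the biggest of the casts standing on the table) and slide it upright into the free slot of the wooden drying rack, centred along the slot and all the way down. Lower it in, do not drop it from above the slot, then let go. Leave the two smaller casts on the table standing.

Things in the scene. Friction and masses are not known exactly. Their poses are not given: they have to be found in the camera images.
- large_cast_center (a point): Centre (half-way up) of the large white plaster cast, a loose flat slab with a spiral fossil in relief on both faces, 0.15 to 0.35 kg. Stands free on its narrow lower edge on the table: 90 mm long (x), 18 mm thick (y), 120 mm tall (z, up); underside 60 mm below this point. The top 40 mm of its faces is plain. Much taller than every other cast.
- free_slot (a point): Centre of the free slot's floor (grey felt strip), 10 mm above the table; x along the slot, y across, z up. The fixed wooden rack has 3 slots 54 mm apart; any of them may be the free one, the other two hold small casts whose tops are 64 mm above this floor. Slot: 22 mm wide, 70 mm long, open-ended; walls upright for 30 mm, then flaring to a 48 mm wide mouth 52 mm above the floor.
- small_cast_center (a point): Centre of a small plaster cast with a leaf fossil standing loose on the table, to be left standing: 60 mm long (x), 18 mm thick (y), 64 mm tall.
- narrow_cast_center (a point): Centre of a narrow plaster cast with a leaf fossil standing loose on the table, to be left standing: 42 mm long (x), 18 mm thick (y), 76 mm tall.
Not all that is in view belongs to the job. Leave any pink or purple look-alike of the part that bears small_cast_center alone.

How it is judged:
By the outcome, as a careful person would: the job done as asked, in the order asked, and still so for the second after the job is handed in, with the robot touching nothing.
It also fails if it takes over 40 s, if anything falls off the work surface, if the arm or the gripper's body presses on something with over 40 N, if the wrist force passes 120 N, or if a joint passes its speed limit or range.

ROBOT

A 6-joint arm with a two-finger parallel gripper is mounted at the origin on the work surface. World frame = base frame: x ahead of the robot, y to its left, z up, the work surface at z = 0. Lengths are in mm, angles in rad, forces in N, time in s.
With the tool pointing down it reaches from about 325 to 900 mm from the base axis. Payload 6.1 kg.
Tool frame: the origin (TCP) lies at the very end of the fingers, on their centre line; the grasp point (between the pads) lies 19 mm behind it (bot.grip_depth is the distance from the TCP to the grasp point, in mm); z points along the fingers, y is the direction in which the jaws open and shut (so a half turn about z gives the same grasp; the last joint's range is limited). The gripper opens to 85 mm and grips with 20 to 120 N. Pads are 22 mm wide; open, the fingers measure 114 mm over their backs; the gripper's body (76 mm by 85 mm) begins 54 mm behind the grasp point. The pads swing forward as they close: fully open they stand 13 mm farther back than shut.
Start: joints at [-1.416, 0.22, 1.526, -0, 1.395, -0.126], TCP at [173.196, -600.515, 195.7] pointing down, gripper open.
Joint ranges: [-2.98, 2.98], [-0.91, 2.08], [0.09, 2.57], [-1.24, 4.39], [0.2, 2.65], [-2.68, 2.68]. Speed limits (rad/s): [2.57, 2.57, 3.01, 3.14, 3.14, 3.14].

INTERFACE

Orientations are given as a 3x3 rotation matrix whose columns are the frame's x, y, z axes.
In Python, from workcell import bot gives the robot as it stands.
- The arm moves only by the tool send_rows, never from a script. Its argument "steps" is text: rows parted by semicolons, each of 7 numbers parted by spaces: the shift along the tool's x, y, z in cm, then the turn, a rotation vector about the tool's x, y, z in degrees, then the opening, from 0 (shut) to 1 (fully open). A call has 1 to 12 rows; each row shifts and turns the commanded pose from where the row before left it, along the tool's axes as they then stand; what a row does not reach is not made up. A row lasts 1/10 s, in which the tool goes at most 50 mm and 8.59 degrees, less where a joint would pass 70% of its speed; a pose out of reach is approached as far as the arm can. A call is refused whole if a number of a shift passes 5 or a number of a turn 8.59, either way. A call with a gripper value outside its range is refused whole. The fingers move at their own pace and stop on an object; "newtons" is the grip in N (left out, the last holds). Time passes only in rows, so rows that do not move let the fingers close. It gives the time, the measured TCP pose, the force and the opening at its end, in the units of the state.
- bot.get_state(): the state, without advancing time (a new reading comes with each control period).
- bot.read_camera(name): name is "side" or "top" or "wrist"; returns the picture (400x640x3 uint8, blue, green, red); there is no depth.
- bot.camera_params(name): a dict with "vfov" (degrees; the focal length in pixels is half the picture's height over the tangent of half this angle, whatever the lens; pixels are square), "cx", "cy" (the principal point, pixels), "eye" and "attitude" of the camera in the world. Camera axes: x right, y up, looking along -z (the intrinsics and any distortion apply to the point x, -y, -z); pixel columns grow to the right and rows downward; lengths in mm; the calibration is good to about 2 mm. A picture is of the moment at which its call begins: read the wrist's pose just before it. camera_params takes no time and is no camera call; for the wrist camera it gives the pose at the moment of the call.
- bot.finish_job(): hands the job in, once; it reports no verdict.
The state is a dict: "t": time; "q": joint angles; "qvel": joint speeds; "effort": joint torques, N m; "ee_pos": TCP position; "ee_rot": TCP orientation; "ft_force": force on the tool from outside, world axes, zero at the start; "ft_torque": the same for the moment, N m; "width": finger opening in mm.
Only numpy, scipy, OpenCV 4.12 (cv2) and the standard library are available. Lean on these libraries where they do the work, as an engineer would, in place of code of your own. Each camera call takes 0.05 s, during which the arm holds its last target. There are 200 camera calls.

## Working session

There is one attempt and no reset: what is moved stays moved. The work goes in short steps, Python scripts to look and compute and a tool call to move; the robot and the scene stay as the last step left them, time stands still between calls to the robot, and variables do not carry over. Pictures are saved under pics/ and viewed, about 8 in all and at most 12, crops included, and the job is handed in when it is done.

Besides the shell and the picture viewer there is one more tool, called after "Call:" as name(argument=value, ...) on one line, values as JSON. send_rows: Moves the arm, as the interface text tells. Its arguments: {"type":"object","properties":{"steps":{"type":"string"},"newtons":{"type":"number"}},"required":["steps"]}

```bash
ls; mkdir -p pics; python3 - <<'E'
from workcell import bot
import cv2,numpy as np
for n in("top","side"):
    p=bot.camera_params(n);print(n,p)
    cv2.imwrite(f"pics/{n}0.png",bot.read_camera(n))
print(bot.camera_params("wrist"));s=bot.get_state();print(s)
E
```

```text
pics
top {'vfov': 51.42271623196129, 'cx': 319.1812461289597, 'cy': 205.09981765324056, 'eye': array([489.40598635, -13.177737  , 921.6928497 ]), 'attitude': array([[ 0.00236826,  0.99637371, -0.08505189],
       [-0.99992438,  0.00338588,  0.01182242],
       [ 0.01206753,  0.08501746,  0.99630638]])}
side {'vfov': 50.04800001272893, 'cx': 319.2954668770125, 'cy': 200.61684781719418, 'eye': array([314.62568217, 601.96616848, 563.57383286]), 'attitude': array([[-0.92988622,  0.20331508, -0.30655276],
       [-0.36755137, -0.54696994,  0.75215017],
       [-0.01475167,  0.81208796,  0.58334855]])}
{'vfov': 61.70597552049207, 'cx': 319.64562324062894, 'cy': 201.91791337061045, 'eye': array([ 254.66198207, -576.78826888,  372.44445478]), 'attitude': array([[ 0.27696905,  0.9086582 ,  0.31245548],
       [-0.96087601,  0.26270463,  0.08776995],
       [-0.00233061, -0.32454054,  0.94586892]])}
{'t': 0.1, 'q': array([-1.41607043e+00,  2.21173930e-01,  1.52754434e+00,  2.36602006e-05,
        1.39470427e+00, -1.26094220e-01]), 'qvel': array([ 0.00124126, -0.00146015, -0.00266589, -0.00052372,  0.00131743,
        0.00068676]), 'effort': array([ 1.99060116e-03, -4.98245037e+01, -3.90544260e+01, -3.41041687e-05,
        5.73612488e-03, -1.28888149e-05]), 'ee_pos': array([ 173.12457912, -599.88467598,  194.66696889]), 'ee_rot': array([[ 9.60829659e-01,  2.77139495e-01, -2.58986096e-04],
       [ 2.77139500e-01, -9.60827984e-01,  1.81161395e-03],
       [ 2.53228687e-04, -1.81242769e-03, -9.99998325e-01]]), 'ft_force': array([-0.44163947, -0.39995816, -0.37283262]), 'ft_torque': array([-0.02290338,  0.00881038,  0.01131355]), 'width': 85.4835785503347}
```

View pics/top0.png

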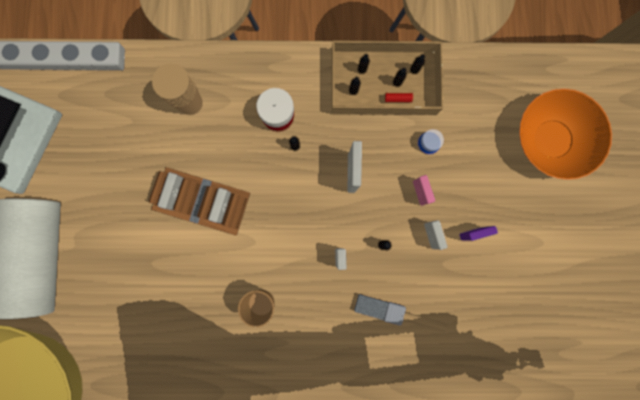

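View pics/side0.png

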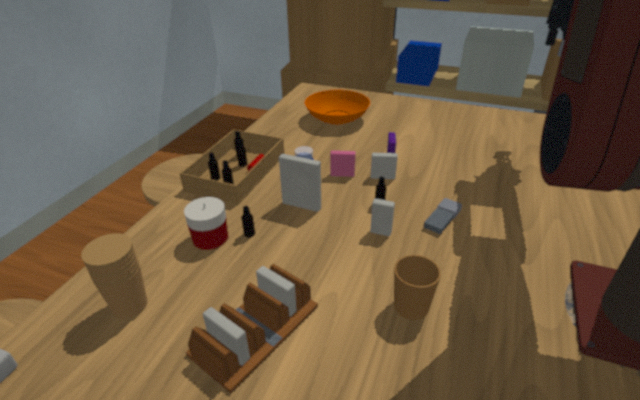

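The top view shows the large cast at (355,166), the small cast at (436,235), the narrow cast at (341,259), pink and purple look-alikes at (424,190) and (479,233), and the rack at (200,200) with its middle slot free. The side view shows the large cast at (300,182), clearly the tallest, and the rack at (253,325). Next I'll enlarge and measure.

```bash
cat > h.py <<'E'
import numpy as np,cv2
from workcell import bot
class Cam:
    def __init__(s,n):
        p=bot.camera_params(n);s.R=np.array(p["attitude"]);s.e=np.array(p["eye"]);s.cx,s.cy=p["cx"],p["cy"];s.f=200/np.tan(np.radians(p["vfov"])/2)
    def ray(s,u,v): return s.R@np.array([(u-s.cx)/s.f,-(v-s.cy)/s.f,-1.])
    def plane(s,uv,z):
        d=s.ray(*uv);return s.e+d*(z-s.e[2])/d[2]
    def pix(s,p):
        c=s.R.T@(np.asarray(p,float)-s.e);return np.array([s.cx+s.f*c[0]/-c[2],s.cy-s.f*c[1]/-c[2]])
def tri(ca,a,cb,b):
    A,B=ca.ray(*a),cb.ray(*b);t,*_=np.linalg.lstsq(np.c_[A,-B],cb.e-ca.e,rcond=None)
    p,q=ca.e+A*t[0],cb.e+B*t[1];return (p+q)/2,np.linalg.norm(p-q)
E
python3 - <<'E'
from h import *
t=cv2.imread("pics/top0.png");s=cv2.imread("pics/side0.png")
def crop(im,x,y,w,h,k):
    c=cv2.resize(im[y:y+h,x:x+w],None,fx=k,fy=k,interpolation=cv2.INTER_CUBIC)
    for i in range(0,w,10):
        cv2.line(c,(i*k,0),(i*k,6 if i%50 else 14),(0,255,255),1)
        if i%20==0: cv2.putText(c,str(x+i),(i*k,22),0,.35,(0,255,255),1)
    for i in range(0,h,10):
        cv2.line(c,(0,i*k),(6,i*k),(0,255,255),1)
        if i%20==0: cv2.putText(c,str(y+i),(8,i*k+4),0,.35,(0,255,255),1)
    return c
a=np.hstack([crop(t,325,130,66,75,4),crop(t,145,160,110,75,4)])
b=np.hstack([crop(s,270,145,66,75,4),crop(s,185,260,135,125,4)[:300*2]] ) if 0 else None
r=crop(s,183,255,140,134,4)[:,:]
l=crop(s,265,140,66,80,4)
H=r.shape[0]; l=cv2.copyMakeBorder(l,0,H-l.shape[0],0,0,cv2.BORDER_CONSTANT)
cv2.imwrite("pics/ct.png",a);cv2.imwrite("pics/cs.png",np.hstack([r,l])[:600,:])
for n,im in(("top",t),("side",s)):
    hsv=cv2.cvtColor(im,cv2.COLOR_BGR2HSV);m=((hsv[...,1]<45)&(hsv[...,2]>80)).astype(np.uint8)
    k,L,st,c=cv2.connectedComponentsWithStats(m)
    print(n)
    for i in range(1,k):
        if 50<st[i,4]<4000:
            cn=cv2.findContours((L==i).astype(np.uint8),0,1)[0][0];print(st[i],c[i].round(),np.round(cv2.boxPoints(cv2.minAreaRect(cn)),1).tolist())
E
```

```text
top
[   0   41  124   29 3366] [61. 55.] [[-0.30000001192092896, 68.19999694824219], [0.0, 40.900001525878906], [123.19999694824219, 42.099998474121094], [123.0, 69.30000305175781]]
[   0   87   62  106 3586] [ 25. 140.] [[-35.900001525878906, 170.89999389648438], [0.4000000059604645, 86.19999694824219], [62.0, 112.5999984741211], [25.700000762939453, 197.3000030517578]]
[ 257   89   36   38 1094] [275. 107.] [[257.0, 89.0], [292.0, 89.0], [292.0, 126.0], [257.0, 126.0]]
[423 130  20  23 330] [432. 140.] [[423.0, 130.0], [442.0, 130.0], [442.0, 152.0], [423.0, 152.0]]
[348 141  14  51 594] [354. 167.] [[348.0, 191.0], [348.0, 141.0], [361.0, 141.0], [361.0, 191.0]]
[158 173  24  36 530] [170. 191.] [[156.8000030517578, 205.1999969482422], [168.5, 171.6999969482422], [183.10000610351562, 176.8000030517578], [171.3000030517578, 210.3000030517578]]
[190 180  21  43 170] [199. 200.] [[189.0, 220.0], [202.8000030517578, 178.60000610351562], [210.89999389648438, 181.3000030517578], [197.10000610351562, 222.6999969482422]]
[209 188  22  35 448] [219. 205.] [[207.60000610351562, 219.19999694
[... 1551 characters left out ...]
.] [[423.70001220703125, 220.89999389648438], [448.0, 193.89999389648438], [461.3999938964844, 206.0], [437.20001220703125, 232.89999389648438]]
[257 267  39  48 941] [277. 287.] [[250.3000030517578, 278.3999938964844], [267.1000061035156, 259.79998779296875], [308.0, 296.3999938964844], [291.20001220703125, 315.1000061035156]]
[ 203  308   47   57 1213] [227. 333.] [[196.5, 319.5], [214.5, 301.5], [259.5, 346.5], [241.5, 364.5]]
[266 333  15  13  98] [274. 339.] [[265.8999938964844, 339.8999938964844], [275.5, 331.70001220703125], [281.0, 338.20001220703125], [271.3999938964844, 346.29998779296875]]
[  0 349  17  33 339] [  6. 364.] [[0.0, 381.0], [0.0, 349.0], [16.0, 349.0], [16.0, 381.0]]
```

View pics/ct.png

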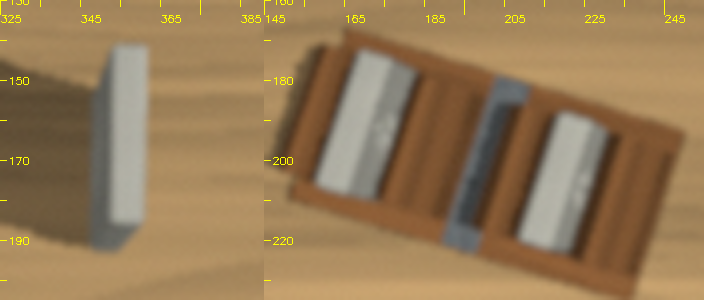

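View pics/cs.png

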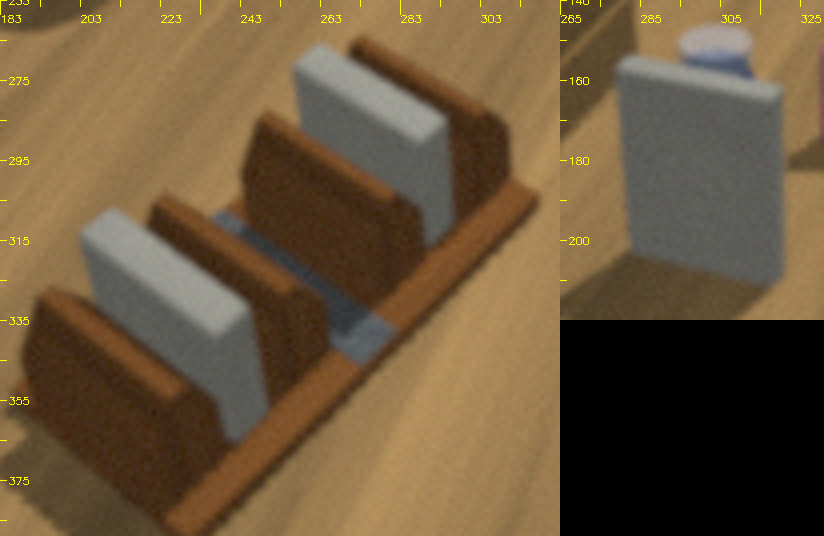

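The crops confirm it. The large cast's top face runs from (353,141) to (361,185.5) in the top view and from (279,156) to (320,164) in the side view. The rack's middle slot shows bare grey felt, with its ends at (207,180) and (194,222) in the top view. I'll triangulate both.

```bash
python3 - <<'E'
from h import *
T,S=Cam("top"),Cam("side");np.set_printoptions(precision=1,suppress=True)
for n,a,b in(("L far",(353,141),(279.3,156.5)),("L near",(352.5,185.5),(319.5,164.8)),("slot far",(202.3,178.3),(236,308)),("slot nearL",(189.8,221),(273,346)),("slot nearR",(198.5,223.3),(282.3,337.5))): print(n,*tri(T,a,S,b))
L=np.array([T.plane(p,120) for p in((353,141),(362,141),(361.2,185.5),(352.5,185.5))]);print(L,L.mean(0),np.degrees(np.arctan2(*(L[0]+L[1]-L[2]-L[3])[[1,0]])),np.linalg.norm(L[0]-L[3]),np.linalg.norm(L[0]-L[1]))
F=np.array([T.plane(p,10) for p in((202.3,178.3),(211.5,181),(198.5,223.3),(189.8,221))]);print(F,F.mean(0),np.degrees(np.arctan2(*(F[0]+F[1]-F[2]-F[3])[[1,0]])),np.linalg.norm(F[0]-F[3]),np.linalg.norm(F[0]-F[1]))
for n,z,p in(("casts in rack L",74,((357,180),(0,0))),):pass
# tops of rack small casts (z=74) top corners (crop px)
for q in(((363,52),(392,62),(346,192),(315,185)),((567,112),(600,122),(555,245),(520,238))):
    G=np.array([T.plane((145+(x-264)/4,160+y/4),74) for x,y in q]);print(G.mean(0),np.degrees(np.arctan2(*(G[0]+G[1]-G[2]-G[3])[[1,0]])),np.linalg.norm(G[0]-G[3]),np.linalg.norm(G[0]-G[1]))
E
```

```text
L far [684.6 -89.  118.7] 0.3641256406895136
L near [595.4 -88.1 117.7] 2.6232573623880886
slot far [619.6 228.6  23.7] 8.748943836988422
slot nearL [532.6 260.1   7.8] 2.4103485815397327
slot nearR [527.  240.9   7. ] 1.064569740694506
[[ 684.5  -88.9  120. ]
 [ 684.6 -106.6  120. ]
 [ 596.4 -104.4  120. ]
 [ 596.4  -87.5  120. ]] [640.5 -96.8 120. ] -1.1379152201175984 88.13610897008292 17.709617210876846
[[625.7 234.2  10. ]
 [619.8 213.8  10. ]
 [526.4 239.9  10. ]
 [531.4 259.   10. ]] [575.8 236.7  10. ] -15.152556578128026 97.57715015854646 21.239047960278135
[590.4 287.1  74. ] -17.736097324658072 72.04555553966192 15.836198148053262
[561.8 181.1  74. ] -18.976196950887697 68.44802615009593 17.722054126474816
```

Call:
send_rows(steps="0 0 0 0 0 5.75 1;0 0 0 0 0 5.75 1;0 0 0 0 0 5.75 1;2.86 -3.2 0 0 0 0 1;2.86 -3.2 0 0 0 0 1;2.86 -3.2 0 0 0 0 1;2.86 -3.2 0 0 0 0 1;2.86 -3.2 0 0 0 0 1;2.86 -3.2 0 0 0 0 1;2.86 -3.2 0 0 0 0 1;2.86 -3.2 0 0 0 0 1;2.86 -3.2 0 0 0 0 1")

```text
t: 1.3
ee_pos: [437.1, -316.2, 195.4]
ee_rot: [[1.0, -0.02, -0.0], [-0.02, -1.0, 0.0], [-0.0, -0.0, -1.0]]
ft_force: [0.1, -0.4, 0.2]
width: 85.3
```

Call:
send_rows(steps="2.86 -3.2 0 0 0 0 1;2.86 -3.2 0 0 0 0 1;2.86 -3.2 0 0 0 0 1;2.86 -3.2 0 0 0 0 1;2.86 -3.2 0 0 0 0 1;2.86 -3.2 0 0 0 0 1;2.86 -3.2 0 0 0 0 1;0 0 0 0 0 0 1;0 0 0 0 0 0 1")

```text
t: 2.2
ee_pos: [641.0, -96.8, 194.7]
ee_rot: [[1.0, -0.018, -0.002], [-0.018, -1.0, 0.0], [-0.002, -0.0, -1.0]]
ft_force: [-0.5, -0.3, 0.4]
width: 85.4
```

```bash
python3 - <<'E'
from h import *
np.set_printoptions(precision=4,suppress=True)
s=bot.get_state();print(s["t"],s["ee_pos"],s["ee_rot"])
W=Cam("wrist");np.savez("w1.npz",R=W.R,e=W.e)
im=bot.read_camera("wrist");
for x in(595.5,685.5):
    for y in(-88,-106): print(x,y,W.pix((x,y,120)))
cv2.imwrite("pics/w1.png",im)
E
```

```text
2.2 [640.9855 -96.8453 194.6687] [[ 0.9998 -0.0181 -0.0018]
 [-0.0181 -0.9998  0.0001]
 [-0.0018 -0.0001 -1.    ]]
595.5 -88 [310.5693 250.9481]
595.5 -106 [332.0097 250.6034]
685.5 -88 [307.3248 143.5468]
685.5 -106 [331.2683 143.1113]
```

View pics/w1.png

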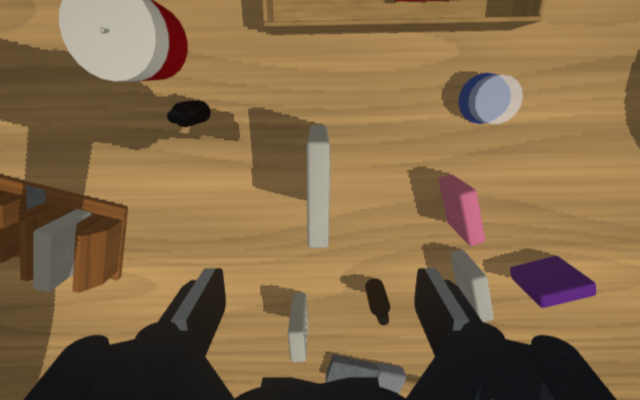

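The wrist view shows the cast's top face at columns 307–329 and rows 142–247, with the fingers straddling it symmetrically about column 321. I'll refine yaw and y from its mask.

```bash
python3 - <<'E'
from h import *
np.set_printoptions(precision=2,suppress=True)
W=Cam("wrist");im=cv2.imread("pics/w1.png");g=im[...,0].astype(float);
P=[]
for v in range(155,240,6):
    d=np.diff(cv2.GaussianBlur(g,(3,3),0)[v,295:340]);l=295.5+d.argmax();r=295.5+d.argmin();a,b=W.plane((l,v),120),W.plane((r,v),120);P.append((a+b)/2);
    if v%12==11:print(v,l,r,a[1]-b[1])
P=np.array(P);k=np.polyfit(P[:,0],P[:,1],1);print(np.degrees(np.arctan(k[0])),np.polyval(k,640.5))
print([W.plane((318,v),120)[0] for v in(142,247)])
E
```

```text
155 306.5 329.5 17.499236021910093
167 306.5 329.5 17.708348233835466
179 306.5 329.5 17.922518583877732
191 306.5 329.5 18.141932842963072
203 308.5 328.5 15.971094541043769
215 308.5 328.5 16.171525948481957
227 308.5 328.5 16.37705197352932
239 308.5 328.5 16.587869361114386
-0.7517769441244613 -96.29575982579205
[np.float64(686.0602552056398), np.float64(598.5414960190757)]
```

Call:
send_rows(steps="0 -0.06 3 0 0 0 1;0 0 3 0 0 0 1;0 0 3 0 0 0 1;0 0 2.2 0 0 0 1;0 0 0 0 0 0 1;0 0 0 0 0 0 1;0 0 0 0 0 0 0.6;0 0 0 0 0 0 0.45;0 0 0 0 0 0 0.35;0 0 0 0 0 0 0.3;0 0 0 0 0 0 0.3", newtons=45)

```text
t: 3.35
ee_pos: [641.3, -97.2, 84.1]
ee_rot: [[1.0, -0.02, 0.0], [-0.02, -1.0, -0.0], [0.0, 0.0, -1.0]]
ft_force: [-0.1, 0.6, 0.9]
width: 25.8
```

Call:
send_rows(steps="0 0 0 0 0 0 0.25;0 0 0 0 0 0 0.2;0 0 0 0 0 0 0;0 0 0 0 0 0 0;0 0 0 0 0 0 0;0 0 0 0 0 0 0;0 0 0 0 0 0 0", newtons=45)

```text
t: 4.05
ee_pos: [641.2, -97.3, 83.9]
ee_rot: [[1.0, -0.02, 0.0], [-0.02, -1.0, -0.0], [0.0, 0.0, -1.0]]
ft_force: [-0.4, -0.2, 4.6]
width: 13.8
```

```bash
python3 - <<'E'
from h import *
a=bot.read_camera("wrist");b=bot.read_camera("side");s=bot.get_state();print(s["width"],s["ft_force"])
cv2.imwrite("pics/g1.png",np.hstack([cv2.resize(a[150:400,170:470],None,fx=1.33,fy=1.33),cv2.resize(b[100:266,200:400],(399,332))]))
E
```

```text
13.994052398318852 [-1.23508966  0.76641006  4.0896087 ]
```

View pics/g1.png

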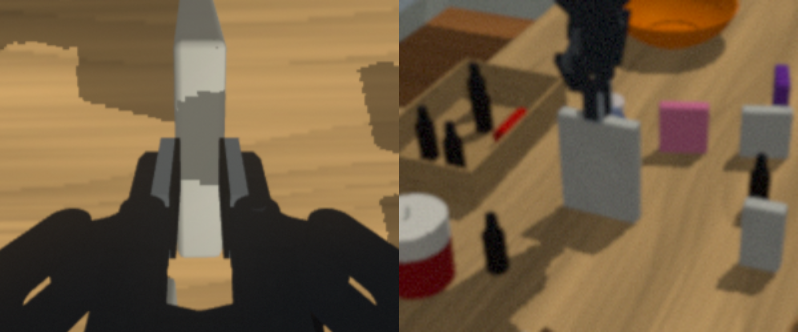

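```bash
python3 - <<'E'
from h import *
b=bot.read_camera("side");S=Cam("side")
for z in(84,103,120): print(z,S.pix((641,-86,z)))
cv2.imwrite("pics/g2.png",cv2.resize(b[120:220,265:345],None,fx=6,fy=6,interpolation=cv2.INTER_CUBIC))
E
```

```text
84 [298.49915629 175.21566882]
103 [298.10354773 167.43833868]
120 [297.74109903 160.31290329]
```

View pics/g2.png

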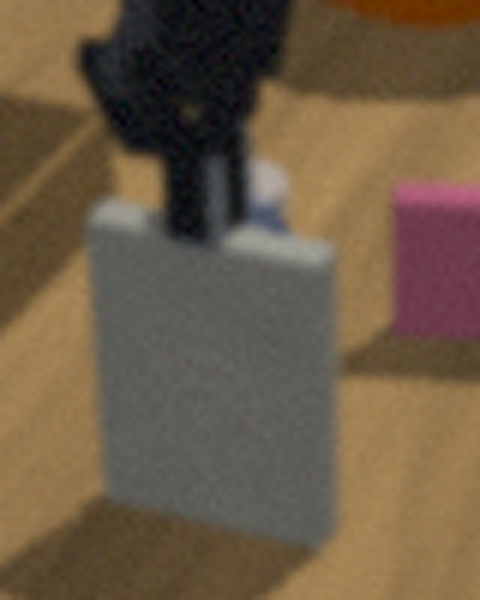

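```bash
python3 - <<'E'
from h import *
np.set_printoptions(precision=1,suppress=True)
W=Cam("wrist");s=bot.get_state();print(W.e,s["ee_pos"],s["q"],s["width"])
for z in(84,103,120): print(z,W.pix((641+11,-88,z)),W.pix((641+11,-106,z)),W.pix((641-11,-88,z)))
for x in(596,686):print(W.pix((x,-87,120)),W.pix((x,-105,120)))
T=Cam("top")
a=bot.read_camera("wrist");b=bot.read_camera("top")
print([T.pix((641,-97,z)) for z in (84,120)])
cv2.imwrite("pics/g3.png",np.hstack([cv2.resize(a[120:390,220:420],None,fx=2.2,fy=2.2),cv2.resize(b[120:218,310:400],None,fx=3.8,fy=6.06)[:594]]))
E
```

```text
[725.9 -98.8 261.7] [641.2 -97.3  84. ] [-0.3  0.4  1.6  0.   1.2  1.3] 13.639873970711113
84 [303.6 223.6] [335. 223.] [305.  257.8]
103 [302.  237.7] [336.6 237.1] [303.5 274.7]
120 [300.1 253. ] [338.3 252.3] [301.9 293. ]
[302.4 348.4] [336.6 347.8]
[294.8 183.7] [335.8 182.9]
[array([355.4, 166.2]), array([357.3, 162.9])]
```

View pics/g3.png

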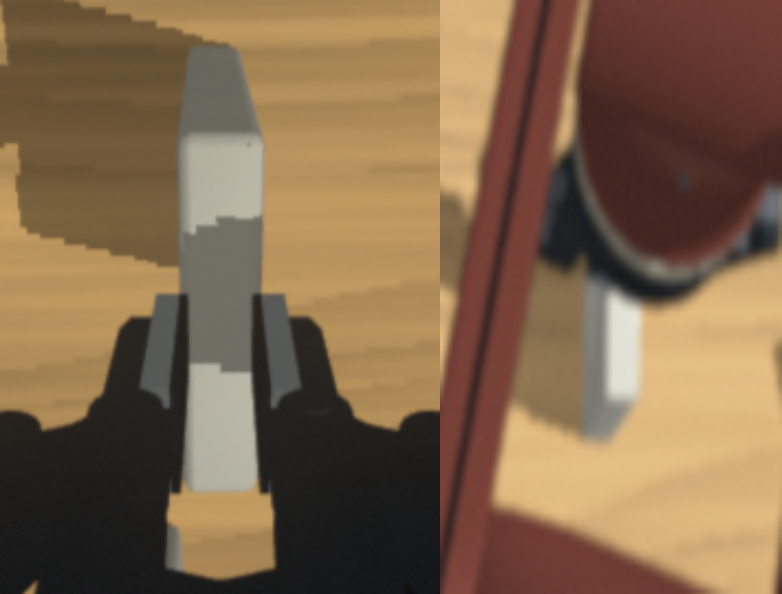

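The fingertips show in the side view at row 160, and in the wrist view at row 254. Both put them at z≈120, so the fingers are only pinching the top edge (opening 13.7 mm, not 18). That disagrees with the reported TCP z of 84. I'll open, go 28 mm lower (safe under either reading), and close again.

Call:
send_rows(steps="0 0 0 0 0 0 0.3;0 0 0 0 0 0 0.5;0 0 0 0 0 0 1;0 0 0 0 0 0 1;0 0 0 0 0 0 1;0 0 0 0 0 0 1;0 0 0 0 0 0 1")

```text
t: 5.0
ee_pos: [641.1, -97.3, 83.7]
ee_rot: [[1.0, -0.02, 0.0], [-0.02, -1.0, -0.0], [0.0, 0.0, -1.0]]
ft_force: [-0.6, -0.1, 0.0]
width: 85.3
```

```bash
python3 - <<'E'
from h import *
s=bot.get_state();print(s["t"],s["ee_pos"],s["ft_force"],s["width"])
W=Cam("wrist");a=bot.read_camera("wrist");b=bot.read_camera("side");S=Cam("side")
# where nominal fingertips (open: 13 mm back) would project
for d in(42.5,-42.5):print(S.pix((641,-97.3+d,97)),S.pix((641,-97.3+d,133)),W.pix((652,-97.3+d,97)),W.pix((652,-97.3+d,133)))
cv2.imwrite("pics/g4.png",np.hstack([cv2.resize(a[120:390,170:470],None,fx=1.33,fy=1.33),cv2.resize(b[90:210,250:370],(359,359))]))
E
```

```text
5.0 [641.11568376 -97.29382883  83.70609865] [-0.60841852 -0.0712439   0.0211717 ] 85.32752027648674
[291.98690495 177.52417128] [291.0391924  162.13128012] [240.76800678 234.07587491] [222.29834221 268.44875882]
[308.25419634 157.6966236 ] [307.74889051 142.92818799] [399.25954677 231.1466342 ] [417.88446798 264.97699455]
```

View pics/g4.png

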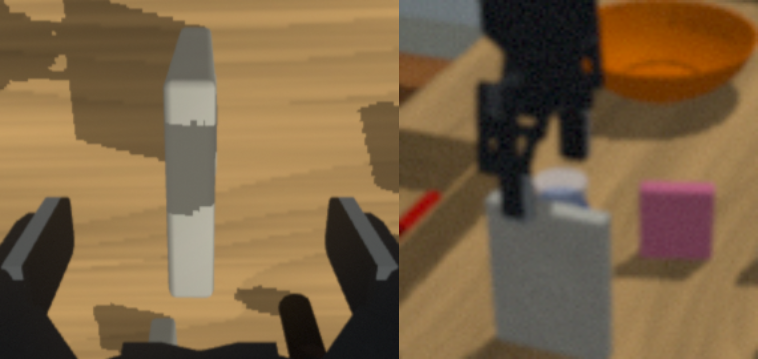

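This settles it: the open fingertips at wrist (222,268)/(416,268) and side (288,162) match a tip 36 mm above the reported one. The true fingertip is therefore at reported z + 36. The cast still stands, shifted slightly, so I'll re-measure it.

```bash
python3 - <<'E'
from h import *
W=Cam("wrist");a=bot.read_camera("wrist");g=cv2.GaussianBlur(cv2.cvtColor(a,cv2.COLOR_BGR2HSV)[...,1],(3,3),0);P=[]
for v in range(190,338,6):
    r=np.where(g[v,280:350]<60)[0]+280
    A,B=W.plane((r[0]-.5,v),120),W.plane((r[-1]+.5,v),120);P.append([*((A+B)/2)[:2],A[1]-B[1]])
P=np.array(P);print(P[::4]);k=np.polyfit(P[:,0],P[:,1],1);print(np.degrees(np.arctan(k[0])),np.polyval(k,641))
m=g[:,313]<60;r=np.where(m[170:360])[0]+170;print(r[0],r[-1],W.plane((313,r[-1]),120))
fm=[(W.plane((222.6,268),133)+W.plane((416.,268),133))/2];print(fm)
E
```

```text
[[682.89033354 -96.20767356  17.20901822]
 [671.5531438  -95.93592309  16.73360363]
 [659.64081687 -95.41834602  16.69773006]
 [647.09367558 -95.34960133  16.65990967]
 [633.87027855 -95.27715148  16.62005084]
 [619.91946457 -94.94948982  17.08038187]
 [605.17387501 -94.6031963   16.53358981]]
-1.0148683241882774 -95.32730341784638
170 342 [600.10658365 -92.65789688 120.        ]
[array([651.36384236, -97.02224622, 133.        ])]
```

Call:
send_rows(steps="0 -0.17 1.2 0 0 0 1;0 0 1.2 0 0 0 1;0 0 1.2 0 0 0 1;0 0 0 0 0 0 1;0 0 0 0 0 0 0.6;0 0 0 0 0 0 0.4;0 0 0 0 0 0 0.33;0 0 0 0 0 0 0.28;0 0 0 0 0 0 0.24;0 0 0 0 0 0 0.2;0 0 0 0 0 0 0;0 0 0 0 0 0 0", newtons=45)

```text
t: 6.35
ee_pos: [641.5, -95.6, 48.2]
ee_rot: [[1.0, -0.02, 0.001], [-0.02, -1.0, -0.0], [0.001, 0.0, -1.0]]
ft_force: [-0.1, 1.2, 3.1]
width: 17.3
```

Call:
send_rows(steps="0 0 0 0 0 0 0;0 0 0 0 0 0 0;0 0 0 0 0 0 0;0 0 0 0 0 0 0")

```text
t: 6.75
ee_pos: [641.5, -95.6, 48.2]
ee_rot: [[1.0, -0.02, 0.001], [-0.02, -1.0, -0.0], [0.001, 0.0, -1.0]]
ft_force: [-0.7, 2.7, 5.8]
width: 17.2
```

The opening is now 17.2 mm, which fits the slab. Lifting.

Call:
send_rows(steps="0 0 -0.5 0 0 0 0;0 0 -1.5 0 0 0 0;0 0 -2 0 0 0 0;0 0 -2 0 0 0 0;0 0 -2 0 0 0 0;0 0 -2 0 0 0 0;0 0 -1.5 0 0 0 0;0 0 -0.5 0 0 0 0;0 0 0 0 0 0 0;0 0 0 0 0 0 0")

```text
t: 7.75
ee_pos: [640.4, -95.4, 166.5]
ee_rot: [[1.0, -0.02, -0.002], [-0.02, -1.0, 0.0], [-0.002, -0.0, -1.0]]
ft_force: [-0.0, 0.2, -2.9]
width: 17.6
```

```bash
python3 - <<'E'
from h import *
b=bot.read_camera("side");a=bot.read_camera("wrist");s=bot.get_state();S=Cam("side");print(s["ft_force"],s["width"],s["ee_pos"])
hsv=cv2.cvtColor(b,cv2.COLOR_BGR2HSV)
print("pred bottom/top",S.pix((596,-86,120)),S.pix((686,-86,120)),S.pix((596,-86,240)),S.pix((686,-86,240)))
m=((hsv[...,1]<50)&(hsv[...,2]>80)).astype(np.uint8)
k,L,st,c=cv2.connectedComponentsWithStats(m)
print([list(x) for x in st[1:] if x[4]>300 and x[0]<420])
cv2.imwrite("pics/w5.png",a);cv2.imwrite("pics/s5.png",b)
# rack in wrist: felt predictions
W=Cam("wrist");print(W.pix((576,236,10)))
E
```

```text
[ 0.19116226  0.28746138 -2.95908644] 17.47545527392981 [640.17458555 -95.34670445 166.04781754]
pred bottom/top [318.18287227 164.2131287 ] [277.9329738  156.53357592] [317.12756472 108.31253305] [273.47734889 101.85814129]
[[np.int32(0), np.int32(0), np.int32(321), np.int32(261), np.int32(48332)], [np.int32(395), np.int32(7), np.int32(235), np.int32(91), np.int32(11043)], [np.int32(393), np.int32(92), np.int32(141), np.int32(21), np.int32(465)], [np.int32(371), np.int32(152), np.int32(26), np.int32(27), np.int32(606)], [np.int32(185), np.int32(196), np.int32(40), np.int32(35), np.int32(1117)], [np.int32(371), np.int32(198), np.int32(23), np.int32(38), np.int32(704)], [np.int32(257), np.int32(267), np.int32(39), np.int32(49), np.int32(942)], [np.int32(203), np.int32(308), np.int32(47), np.int32(57), np.int32(1181)], [np.int32(0), np.int32(349), np.int32(17), np.int32(33), np.int32(341)]]
[ 18.88007624 236.86971662]
```

Call:
send_rows(steps="-0.3 -1.5 0 0 0 0 0;-0.64 -3 0 0 0 0 0;-0.64 -3 0 0 0 0 0;-0.64 -3 0 0 0 0 0;-0.64 -3 0 0 0 0 0;-0.64 -3 0 0 0 0 0;-0.64 -3 0 0 0 0 0;-0.64 -3 0 0 0 0 0;-0.64 -3 0 0 0 0 0;-0.64 -3 0 0 0 0 0;-0.64 -3 0 0 0 0 0;-0.38 -1.45 0 0 0 0 0")

```text
t: 9.05
ee_pos: [575.3, 238.4, 167.1]
ee_rot: [[1.0, -0.018, -0.001], [-0.018, -1.0, 0.001], [-0.001, -0.001, -1.0]]
ft_force: [-0.2, -0.3, -2.9]
width: 17.7
```

Call:
send_rows(steps="0 0 0 0 0 4.6 0;0 0 0 0 0 4.7 0;0 0 0 0 0 4.6 0;0 0 0 0 0 0 0;0 0 0 0 0 0 0;0 0 0 0 0 0 0")

```text
t: 9.65
ee_pos: [576.9, 235.1, 167.5]
ee_rot: [[0.966, -0.259, -0.0], [-0.259, -0.966, -0.0], [-0.0, 0.0, -1.0]]
ft_force: [-0.1, -0.2, -3.0]
width: 17.3
```

```bash
python3 - <<'E'
from h import *
np.set_printoptions(precision=1,suppress=True)
s=bot.get_state();R=s["ee_rot"];print(s["t"],s["ee_pos"],np.degrees(np.arctan2(R[1,0],R[0,0])),s["width"],s["ft_force"],s["q"])
W=Cam("wrist");a=bot.read_camera("wrist");b=bot.read_camera("side")
cv2.imwrite("pics/w6.png",a);cv2.imwrite("pics/s6.png",b)
A=cv2.resize(a[0:400,140:500],None,fx=1.25,fy=1.5)[:600]
B=cv2.resize(b[170:400,170:330],(340,489));B=cv2.copyMakeBorder(B,0,111,0,0,cv2.BORDER_CONSTANT)
cv2.imwrite("pics/c6.png",np.hstack([A,B]));print(W.pix((576,236,10)),W.e)
E
```

```text
9.65 [576.9 235.1 167.5] -14.981791122354824 17.30812311755372 [-0.1 -0.2 -3. ] [ 0.3  0.2  1.6 -0.   1.3  2.1]
[319.7 174.8] [658.9 213.7 345.2]
```

View pics/c6.png

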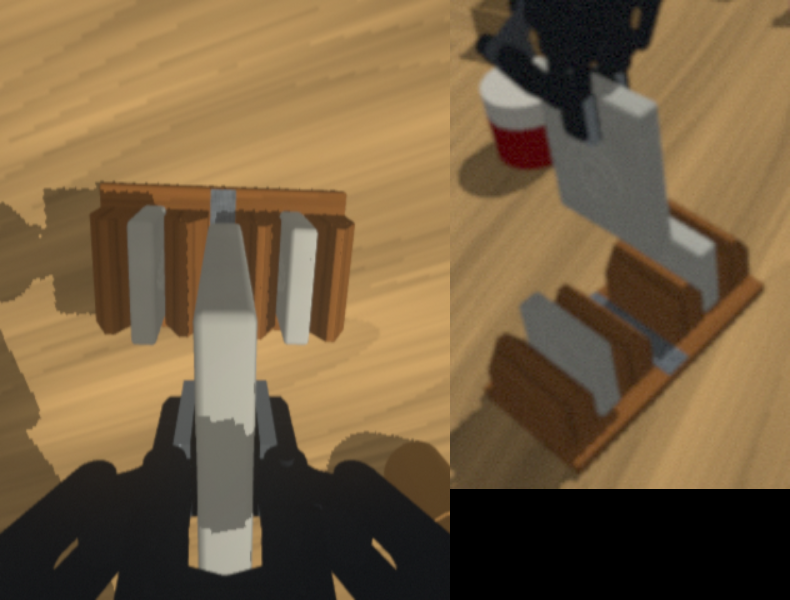

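The wrist view shows the free slot's felt end at crop (222,190), directly beyond the cast's lower far edge at (225,222), with neighbours clear on both sides. The side view agrees. The rack's far edge looks slightly tilted, so I'll measure angle and lateral offset.

```bash
python3 - <<'E'
from h import *
np.set_printoptions(precision=1,suppress=True)
W=Cam("wrist");a=cv2.imread("pics/w6.png");hsv=cv2.cvtColor(a,cv2.COLOR_BGR2HSV)
R=bot.get_state()["ee_rot"];o=bot.get_state()["ee_pos"]
# far edge of rack base: first reddish-brown row, per column
h=hsv[...,0].astype(int);s=hsv[...,1].astype(int);v=hsv[...,2].astype(int)
print("bg/rack hsv",hsv[110,300],hsv[128,260],hsv[128,380],hsv[128,318])
g=a[...,1].astype(float);pts=[]
for u in list(range(225,305,4))+list(range(332,412,4)):
    d=np.diff(cv2.GaussianBlur(g,(3,3),0)[112:136,u]);pts.append((u,112.5+d.argmin()))
pts=np.array(pts);
X=np.array([W.plane(p,10) for p in pts]);
ang=[];k=np.polyfit(X[:,1],X[:,0],1);r=X[:,0]-np.polyval(k,X[:,1]);ok=abs(r)<2;k=np.polyfit(X[ok,1],X[ok,0],1)
print("slot yaw from rack edge",-np.degrees(np.arctan(k[0])),ok.sum(),len(ok))
# felt end extents: low saturation
for q in range(126,146,3):
    r=np.where(s[q,300:340]<90)[0]+300
    if len(r): A,B=W.plane((r[0]-.5,q),10),W.plane((r[-1]+.5,q),10);m=(A+B)/2;print(q,r[0],r[-1],"width",np.linalg.norm(A-B),"mid",m[:2],"tool xy offset",(R.T@(m-o))[:2])
Y=np.array([W.plane(p,10) for p in pts[ok]]);e=[W.plane((140+97/1.25,183/1.5),10),W.plane((140+345/1.25,193/1.5),10)];print("ends",e,np.linalg.norm(e[0]-e[1]),"mid in tool",R.T@((e[0]+e[1])/2-o))
E
```

```text
bg/rack hsv [ 18 127 189] [ 14 172 141] [ 14 169 139] [ 80   7 115]
slot yaw from rack edge -16.72502066890376 40 40
126 309 327 width 18.670030814156746 mid [624.2 224.8] tool xy offset [48.3 -2.3]
129 309 328 width 19.70896572669372 mid [621.3 225.1] tool xy offset [45.4 -1.8]
132 308 328 width 20.7539272186015 mid [618.6 226.4] tool xy offset [42.5 -2.3]
135 308 328 width 20.813755187607082 mid [615.8 227.1] tool xy offset [39.5 -2.3]
138 308 328 width 20.873929089954892 mid [612.9 227.9] tool xy offset [36.6 -2.3]
141 308 327 width 19.937600749620312 mid [610.2 229.1] tool xy offset [33.6 -2.8]
144 308 327 width 19.9955769393624 mid [607.3 229.9] tool xy offset [30.6 -2.8]
ends [array([653.4, 318.8,  10. ]), array([596.7, 132.3,  10. ])] 194.9207612224856 mid in tool [ 48.9  -3.2 157.7]
```

The wrist view gives slot yaw −16.7° and slot centre ≈3 mm to tool −y. I'll correct, come part-way down, and measure again.

Call:
send_rows(steps="-0.05 -0.28 0 0 0 1.6 0;0 0 1 0 0 0 0;0 0 1.5 0 0 0 0;0 0 1 0 0 0 0;0 0 0 0 0 0 0;0 0 0 0 0 0 0;0 0 0 0 0 0 0")

```text
t: 10.45
ee_pos: [577.7, 238.1, 133.1]
ee_rot: [[0.958, -0.287, 0.001], [-0.287, -0.958, 0.0], [0.001, -0.0, -1.0]]
ft_force: [1.1, 0.3, -2.9]
width: 17.4
```

```bash
cat > m.py <<'E'
from h import *
import sys
np.set_printoptions(precision=1,suppress=True)
st=bot.get_state();R=st["ee_rot"];o=st["ee_pos"];print(st["t"],o,np.degrees(np.arctan2(R[1,0],R[0,0])),st["ft_force"],st["width"])
W=Cam("wrist");a=bot.read_camera("wrist");cv2.imwrite(sys.argv[1],a)
tl=lambda p:(R.T@(W.plane(p,10)-o))[:2]
c=W.pix(o+R@np.array([48.5,0,o[2]-10]));print("pred far edge pix",c)
s=cv2.cvtColor(a,cv2.COLOR_BGR2HSV)[...,1].astype(int);v0=int(c[1]);F=[]
for q in range(v0-6,v0+24,3):
    r=np.where(s[q,295:345]<90)[0]+295
    if len(r): A,B=tl((r[0]-.5,q)),tl((r[-1]+.5,q));F.append([q,r[0],r[-1],B[1]-A[1],*((A+B)/2)]);print(np.array(F[-1]))
g=cv2.GaussianBlur(a[...,1].astype(float),(3,3),0);X=[]
for u in list(range(235,300,4))+list(range(336,400,4)):
    w=g[v0-14:v0+14,u];X.append(tl((u,v0-13.5+np.diff(w).argmin())))
X=np.array(X);k=np.polyfit(X[:,1],X[:,0],1);ok=abs(X[:,0]-np.polyval(k,X[:,1]))<2;k=np.polyfit(X[ok,1],X[ok,0],1)
print("edge: angle in tool",-np.degrees(np.arctan(k[0])),"x at",k[1],ok.sum())
E
python3 m.py pics/w7.png
```

```text
10.45 [577.7 238.1 133.1] -16.65888027882472 [ 1.1  0.3 -2.9] 17.411451228160068
pred far edge pix [320.4 130. ]
[130.  310.  329.   17.7  48.5  -0.8]
[133.  309.  331.   20.4  45.9  -0.4]
[136.  309.  331.   20.5  43.3  -0.4]
[139.  309.  331.   20.5  40.6  -0.4]
[142.  309.  331.   20.6  37.9  -0.4]
[145.  310.  331.   19.8  35.3   0.1]
[148.  310.  331.   19.8  32.6   0.1]
[151.  307.  332.   23.5  29.8  -0.8]
edge: angle in tool 0.0005413643366715584 x at 50.6937063401947 33
```

Aligned: angle 0.0°, lateral −0.3 mm. Lowering into the mouth.

Call:
send_rows(steps="0 -0.02 1 0 0 0 0;0 0 1.5 0 0 0 0;0 0 1.2 0 0 0 0;0 0 0.8 0 0 0 0;0 0 0 0 0 0 0;0 0 0 0 0 0 0")

```text
t: 11.1
ee_pos: [577.2, 238.2, 87.3]
ee_rot: [[0.958, -0.287, -0.001], [-0.287, -0.958, -0.0], [-0.001, 0.0, -1.0]]
ft_force: [0.3, 0.4, -1.3]
width: 17.7
```

```bash
python3 m.py pics/w8.png
```

```text
11.1 [577.2 238.2  87.3] -16.66052167773386 [ 0.3  0.4 -1.3] 17.66378590605806
pred far edge pix [320.5 137.5]
[137.  307.  332.   19.6  48.9  -0.8]
[140.  307.  333.   20.4  46.6  -0.4]
[143.  307.  333.   20.5  44.4  -0.4]
[146.  307.  333.   20.6  42.1  -0.4]
[149.  307.  333.   20.6  39.8  -0.4]
[152.  307.  333.   20.7  37.5  -0.4]
[155.  306.  333.   21.5  35.2  -0.8]
[158.  305.  334.   23.1  32.8  -0.8]
edge: angle in tool 0.008619700730715104 x at 51.48059525299524 33
```

Call:
send_rows(steps="0 -0.03 0.5 0 0 0 0;0 0 0.6 0 0 0 0;0 0 0.6 0 0 0 0;0 0 0.5 0 0 0 0;0 0 0.3 0 0 0 0;0 0 0 0 0 0 0;0 0 0 0 0 0 0")

```text
t: 11.85
ee_pos: [577.4, 238.6, 62.7]
ee_rot: [[0.958, -0.287, -0.0], [-0.287, -0.958, 0.0], [-0.0, 0.0, -1.0]]
ft_force: [0.0, -0.3, -2.0]
width: 17.7
```

Call:
send_rows(steps="0 0 0.15 0 0 0 0;0 0 0.1 0 0 0 0;0 0 0 0 0 0 0;0 0 0 0 0 0 0")

```text
t: 12.25
ee_pos: [577.4, 238.6, 60.3]
ee_rot: [[0.958, -0.287, 0.0], [-0.287, -0.958, 0.0], [0.0, -0.0, -1.0]]
ft_force: [0.1, -0.1, -1.7]
width: 17.5
```

Free of contact so far. Continue in small steps until it touches the floor.

Call:
send_rows(steps="0 0 0.1 0 0 0 0;0 0 0.1 0 0 0 0;0 0 0 0 0 0 0;0 0 0 0 0 0 0")

```text
t: 12.65
ee_pos: [577.4, 238.6, 58.2]
ee_rot: [[0.958, -0.287, 0.0], [-0.287, -0.958, 0.0], [0.0, -0.0, -1.0]]
ft_force: [-0.6, 0.8, -3.6]
width: 17.2
```

Call:
send_rows(steps="0 0 0.1 0 0 0 0;0 0 0 0 0 0 0;0 0 0 0 0 0 0")

```text
t: 12.95
ee_pos: [577.6, 238.7, 58.2]
ee_rot: [[0.958, -0.287, 0.0], [-0.287, -0.958, 0.0], [0.0, -0.0, -1.0]]
ft_force: [-3.7, -0.3, 5.3]
width: 17.5
```

Floor contact came at 58.2, as predicted (10 mm above the pick height), with +5 N. I'll check centring before release.

```bash
python3 - <<'E'
from h import *
np.set_printoptions(precision=1,suppress=True)
a=bot.read_camera("wrist");b=bot.read_camera("side");st=bot.get_state();R=st["ee_rot"];o=st["ee_pos"];W=Cam("wrist");S=Cam("side")
tl=lambda p,z,C=W:(R.T@(C.plane(p,z)-o))[:2]
g=a.astype(int).sum(2)/3
col=cv2.GaussianBlur(g.astype(np.float32),(3,3),0)[:,318:323].mean(1)
d=np.diff(col);i=[j for j in range(90,330) if abs(d[j])>8]
print([(j,round(float(d[j])),tl((320,j+.5),130).round(1)[0],tl((320,j+.5),10).round(1)[0]) for j in i])
for x in(-48.8,-45,-35,35,45,48.8): print(x,"side pix z10",S.pix(np.r_[(o+R@np.array([x,-9,0]))[:2],10]),"z130",S.pix(np.r_[(o+R@np.array([x,-9,0]))[:2],130]))
cv2.imwrite("pics/s9.png",b);cv2.imwrite("pics/w9.png",a)
A=cv2.resize(a[80:360,220:420],None,fx=2,fy=2);B=cv2.resize(b[225:385,190:325],None,fx=2.9,fy=3.5)
cv2.imwrite("pics/c9.png",np.hstack([A,B[:560]]))
E
```

```text
[(137, -8, np.float64(69.6), np.float64(52.6)), (138, -24, np.float64(69.3), np.float64(51.9)), (139, -32, np.float64(69.0), np.float64(51.2)), (140, -20, np.float64(68.7), np.float64(50.6)), (142, 11, np.float64(68.1), np.float64(49.2)), (143, 16, np.float64(67.7), np.float64(48.6)), (144, 13, np.float64(67.4), np.float64(47.9)), (206, 10, np.float64(46.6), np.float64(3.5)), (207, 12, np.float64(46.3), np.float64(2.8)), (208, 12, np.float64(45.9), np.float64(2.0)), (209, 10, np.float64(45.5), np.float64(1.2)), (279, -12, np.float64(18.4), np.float64(-56.6)), (280, -24, np.float64(18.0), np.float64(-57.5)), (281, -22, np.float64(17.6), np.float64(-58.4)), (282, -9, np.float64(17.2), np.float64(-59.3))]
-48.8 side pix z10 [272.8 345.6] z130 [265.8 290.8]
-45 side pix z10 [271.  344.3] z130 [263.8 289.5]
-35 side pix z10 [266.2 340.9] z130 [258.5 286.1]
35 side pix z10 [234.7 318.3] z130 [224.  264.2]
45 side pix z10 [230.5 315.3] z130 [219.3 261.2]
48.8 side pix z10 [228.9 314.2] z130 [217.6 260.1]
```

View pics/c9.png

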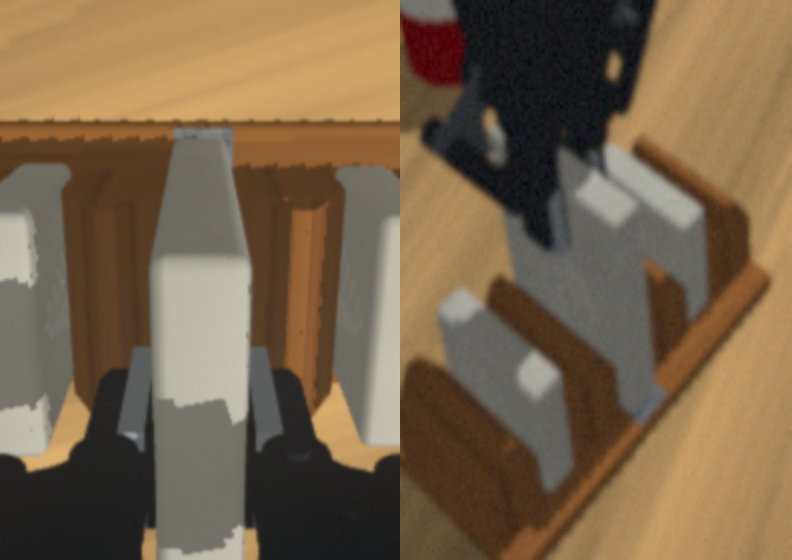

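The wrist view shows the cast seated in the slot, its far end 4 mm short of the felt end at crop (200,135). The side view shows the same felt remnant at the near end at crop (650,403), so it is centred. Releasing.

Call:
send_rows(steps="0 0 -0.05 0 0 0 0.22;0 0 0 0 0 0 0.3;0 0 0 0 0 0 0.4;0 0 0 0 0 0 0.7;0 0 0 0 0 0 1;0 0 0 0 0 0 1;0 0 0 0 0 0 1;0 0 0 0 0 0 1;0 0 -1 0 0 0 1;0 0 -2 0 0 0 1;0 0 -3 0 0 0 1;0 0 -4 0 0 0 1")

```text
t: 14.25
ee_pos: [576.0, 238.2, 157.5]
ee_rot: [[0.958, -0.287, -0.003], [-0.287, -0.958, -0.001], [-0.003, 0.002, -1.0]]
ft_force: [-0.3, 0.5, 0.2]
width: 85.2
```

Call:
send_rows(steps="0 0 -4 0 0 0 1;0 0 -3 0 0 0 1;-3 3 0 0 0 0 1;-3 4 0 0 0 0 1;-3 4 0 0 0 0 1;-3 4 0 0 0 0 1;-3 4 0 0 0 0 1;0 0 0 0 0 0 1;0 0 0 0 0 0 1")

```text
t: 15.15
ee_pos: [379.4, 99.3, 229.1]
ee_rot: [[0.958, -0.288, 0.004], [-0.288, -0.958, 0.0], [0.004, -0.002, -1.0]]
ft_force: [0.5, 0.5, -0.7]
width: 85.1
```

```bash
python3 - <<'E'
from h import *
np.set_printoptions(precision=1,suppress=True)
s=bot.get_state();print(s["t"],s["ee_pos"],s["ft_force"],s["width"])
a=bot.read_camera("top");b=bot.read_camera("side");cv2.imwrite("pics/t10.png",a);cv2.imwrite("pics/s10.png",b)
for n,im in(("top",a),("side",b)):
    hsv=cv2.cvtColor(im,cv2.COLOR_BGR2HSV);k,L,st,c=cv2.connectedComponentsWithStats(((hsv[...,1]<45)&(hsv[...,2]>80)).astype(np.uint8));print(n,[(x.tolist()) for x in st[1:] if 150<x[4]<4000])
cv2.imwrite("pics/c10.png",np.hstack([cv2.resize(a[130:280,140:460],None,fx=1.25,fy=1.25),cv2.resize(b[130:390,180:410],None,fx=1.6,fy=.721)]) if 0 else np.vstack([cv2.resize(a[140:275,140:460],None,fx=2,fy=2),cv2.resize(b[140:305+85,180:410],(640,330))]))
E
```

```text
15.15 [379.4  99.3 229.1] [ 0.5  0.5 -0.7] 85.06555351555545
top [[0, 41, 124, 29, 3365], [0, 87, 62, 106, 3597], [257, 89, 36, 38, 1096], [423, 130, 20, 23, 329], [158, 172, 53, 51, 1658], [209, 188, 22, 35, 448], [425, 221, 22, 28, 414], [336, 249, 10, 21, 194], [355, 295, 51, 30, 905]]
side [[394, 7, 12, 32, 176], [613, 24, 27, 84, 969], [456, 100, 78, 12, 253], [371, 152, 25, 27, 495], [185, 197, 40, 34, 1105], [371, 198, 23, 38, 696], [425, 198, 36, 31, 572], [221, 258, 75, 88, 3327], [203, 308, 46, 57, 1204], [0, 349, 17, 33, 338]]
```

View pics/c10.png

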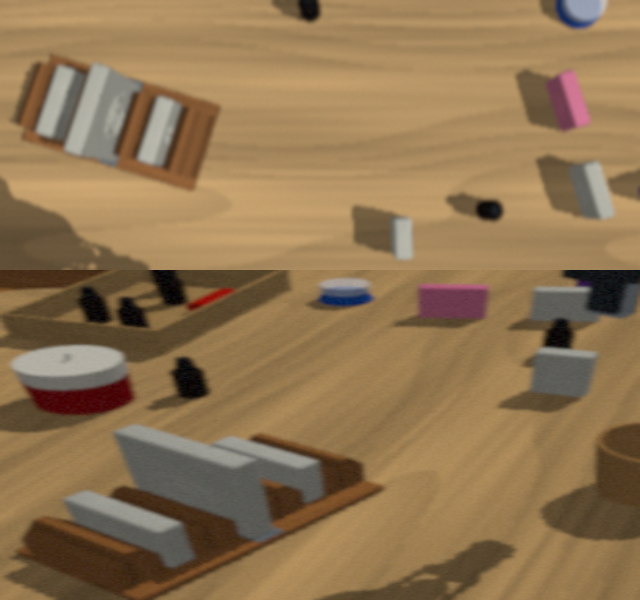

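The cast stands upright in the middle slot, at crop (102,112) in the top view and (195,480) in the side view. The small and narrow casts stand where they were, and the gripper is clear. Handing in.

```bash
python3 -c "
from workcell import bot
print(bot.finish_job())"
```

```text
the job is handed in; nothing more can be done
None
```

The large cast now stands upright in the rack's free middle slot. I lowered it until it touched the slot floor, then let go and moved the arm clear. I handed the job in shortly after t = 15 s.

**Last checks**
- **Seating:** floor contact came 10 mm above the pick height, as it should, with about 5 N. About 4 mm of felt shows at each end, so it is centred to roughly 1 mm.
- **Alignment:** the last measurement before release gave 0.0° and about 0.4 mm across the slot. After release I only looked at the pictures and did not measure the cast again.
- **Other casts:** the small and narrow casts, the pink look-alike and the two casts already in the rack looked undisturbed. The purple look-alike was mostly outside that last picture, but the arm never went near it.

**What failed or disagreed**
- **First grasp:** it only pinched the cast's top edge (opening 13.7 mm, not 18). Two cameras showed the real fingertips about 36 mm above the reported TCP. I opened, went lower and gripped again properly at 17.3 mm. The first pinch moved the cast about 1 mm, and it stayed standing.
- **Slot position:** the top camera and the wrist camera differed by about 2 mm and 1.6°. I used the wrist camera from close up, and the cast went in without jamming.

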